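# Check an angle gauge on the rocking rest of its case

## Task

Lower the open lid of the wooden gauge case fully shut without slamming it: its top carries the wooden rocking rest. Then take the angle gauge from the bench by its black grip, stand it upright with its foot centred squarely across the rest's round ridge, and only then, keeping the foot gently on the ridge, rock it until the swinging pointer settles on the index tab. Finish while still gripping the gauge there, motionless, and leave the other bench things where they are.

Things in the scene. Friction and masses are not known exactly. Their poses are not given: they have to be found in the camera images.
- case: wooden gauge case standing on the bench, fixed: open box 170 (x) x 200 (y) x 50 mm high, walls 8 mm. Origin: centre of its underside. Hinge along the +x top rim; +x looks away from the robot (yaw within 0.3 rad).
- lid_angle (a joint): lid angle, rad: 0 shut on the rim, growing as it opens upward (starts 0.85 to 1.3). Board 170 mm from hinge to free edge, 200 mm wide, 10 mm thick. Stiff hinge: it stays where it is left; 1 to 3 N near the free edge moves it. Push on the outer face close to the free edge (turned away from the robot while the lid stands open).
- case_lid: the lid board with the rocking rest on its upper (outer) face. Origin on the hinge line, at the middle of the case's width, 50 mm above the bench, level with the board's lower face. Shut, its axes lie along the case's and the board runs from here 170 mm along -x; it turns about y as it opens.
- lid_edge (a point): middle of the lid's free edge, on its upper (outer) face. Turns with the lid.
- rest_crown (a point): middle of the crown of the pale wooden rocking rest (50 (x) x 56 (y) mm) on the lid, 85 mm from the hinge line, 42 mm above the board, 102 mm above the bench when shut; axes as the lid's. The ridge is a round bar, radius 12 mm, 50 mm long, along x, its centre line 12 mm below the crown. The shoulder at -y lies 12 mm below the crown, that at +y 20 mm below.
- gauge: aluminium pendulum angle gauge, 0.3 to 0.55 kg, loose on the bench: flat foot 36 (x) x 110 (y) x 10 mm, upright round dial housing 112 mm wide, 20 mm thick, and on top a black grip block 24 (x) x 40 (y) mm, 124 to 168 mm above the underside. Origin: centre of the foot's underside, z up. White dial on its +x, away from the robot (yaw within 0.5 rad). For the mark it must lean +y end down.
- gauge_grip (a point): centre of the gauge's black grip block, 146 mm above the foot's underside; pinch it across its 24 mm thickness (along x).
- pointer (a joint): angle of the swinging pointer against the dial, rad: 0 when it points at the middle of the foot, positive with its tip towards the gauge's +y. A free pendulum about the gauge's x, hub 72 mm above the foot's underside; it hangs plumb within about 1 s, so it reads how far the gauge leans +y end down.
- pointer_tip (a point): tip of the pointer, 44 mm from its hub, on the front of the dial; z runs from the tip to the hub.
- index (a joint): angle of the index tab against the dial, rad, same zero and direction as the pointer; set beforehand between 0.17 and 0.40 (shown by a black arrow tab at the lower rim) and locked: it is not to be moved. The pointer is on the mark when both joints read the same.
- index_mark (a point): inner point of the small black arrow-shaped index tab at the lower rim of the dial, 46 mm from the hub; z runs towards the hub.
- stopper: ground-glass stopper, 28 mm wide, 36 mm high, standing on its narrow end, a bystander. Origin: centre of its underside.
- weight: brass weight, a plain cylinder 26 mm wide, 30 mm high, a bystander. Origin: centre of its underside.
- dark_bottle: dark brown reagent bottle, 72 mm wide, 150 mm high, capped, a bystander. Origin: centre of its underside.
- clear_bottle: clear glass reagent bottle, 72 mm wide, 140 mm high, capped, a bystander. Origin: centre of its underside.
- beaker: glass beaker, 70 mm wide, 85 mm high, a bystander. Origin: centre of its underside.
- dish: white porcelain dish, 80 mm wide, 25 mm high, a bystander. Origin: centre of its underside.
- jar: small glass jar with a lid, 60 mm wide, 70 mm high, a bystander. Origin: centre of its underside.

How it is judged:
By the outcome, as a careful person would: the job done as asked, in the order asked, and still so for the second after the job is handed in, while the arm keeps its last pose, push and grip.
It also fails if it takes over 69 s, if anything falls off the work surface, if the arm or the gripper's body presses on something with over 40 N, if the wrist force passes 120 N, or if a joint passes its speed limit or range.

## Robot

A 6-joint arm with a two-finger parallel gripper is mounted at the origin on the work surface. World frame = base frame: x ahead of the robot, y to its left, z up, the work surface at z = 0. Lengths are in mm, angles in rad, forces in N, time in s.
With the tool pointing down it reaches from about 275 to 1000 mm from the base axis. Payload 8.4 kg.
Tool frame: the origin (TCP) lies between the finger pads; the fingertips stand r.finger_overhang ahead of it and the grasp point (between the pads) is the TCP (r.finger_overhang is the distance from the TCP to the fingertips, in mm); z points along the fingers, y is the line along which they close (so a half turn about z gives the same grasp; the last joint's range is limited). The gripper opens to 85 mm and grips with 20 to 120 N. Pads are 22 mm wide; open, the fingers measure 114 mm over their backs; the gripper's body (76 mm by 85 mm) begins 54 mm behind the grasp point. The pads swing forward as they close: fully open they stand 13 mm farther back than shut.
Start: joints at [-1.178, 0.353, 1.633, -0, 1.155, -0.002], TCP at [240.388, -576.924, 226.981] pointing down, gripper open.
Joint ranges: [-2.63, 2.63], [-0.92, 2.1], [0.06, 2.66], [-1.3, 4.44], [0, 2.69], [-3.02, 3.02]. Speed limits (rad/s): [2.22, 2.22, 2.79, 3.14, 3.14, 3.14].

## Interface

Orientations are given as [roll, pitch, yaw] about the fixed x, y, z axes, in that order (R = Rz(yaw) Ry(pitch) Rx(roll)).
In Python, from rig import r, cams, sign_off gives the robot as it stands.
- The arm moves only by the shell command python3 -m crank 'ROWS' [FORCE]. ROWS is JSON, a list of rows, each a list of 7 numbers: the shift along the tool's x, y, z in m, then the turn, a rotation vector about the tool's x, y, z in rad, then the closure, from 0 (fully open) to 1 (shut). In form: [[dx, dy, dz, ax, ay, az, gripper], ...]. A call has 1 to 5 rows; each row is the pose to reach, as a shift and turn from the pose commanded when the call began, along the tool's axes at that moment; what a row does not reach only later rows make up. A row lasts 1/10 s, in which the tool goes at most 50 mm and 8.59 degrees, less where a joint would pass 70% of its speed; a pose out of reach is approached as far as the arm can. A call with a gripper value outside its range is refused whole. The fingers move at their own pace and stop on an object; FORCE is the grip in N (left out, the last holds). Time passes only in rows, so rows that repeat a pose let the fingers close. It gives the time, the measured TCP pose, the force, the opening and the grip force at its end, in the units of the state.
- r.sense(): the state, without advancing time (a new reading comes with each control period).
- cams.grab_frame(name): name is "side" or "top" or "wrist"; returns a dict with "image" (400x640x3 uint8, red, green, blue), "fx", "fy", "cx", "cy" (pixels), "D" ([k1, k2, p1, p2, k3] as OpenCV has them; the pictures are not rectified), "position" and "orientation" of the camera in the world. Camera axes: x right, y down, z forward; pixel columns grow to the right and rows downward; lengths in mm; the calibration is good to about 2 mm. A picture is of the moment at which its call begins. There is no depth.
- sign_off(): hands the job in; it is judged then, once.
The state is a dict: "clock": time; "qpos": joint angles; "qvel": joint speeds; "joint_efforts": joint torques, N m; "eef_pos": TCP position; "tcp_rot": TCP orientation; "contact_force": force on the tool from outside, world axes, zero at the start; "wrist_torque": the same for the moment, N m; "opening": opening from 0.0 (shut) to 1.0 (fully open); "grasp_force": force on a finger pad.
Only numpy, scipy, OpenCV 4.12 (cv2) and the standard library are available. Lean on these libraries where they do the work, as an engineer would, in place of code of your own. Each camera call takes 0.05 s, during which the arm holds its last target. There are 200 camera calls.

## Working session

There is one attempt and no reset: what is moved stays moved. The work goes in short steps, Python scripts to look and compute and a shell command to move; the robot and the scene stay as the last step left them, time stands still between calls to the robot, and variables do not carry over. Pictures are saved under pics/ and viewed, at most 10 in all, crops included, and the job is handed in when it is done.

```bash
ls; mkdir -p pics; python3 - <<'E'
from rig import r,cams
import cv2,pickle
s=r.sense();print(s,r.finger_overhang)
for n in("side","top","wrist"):
    f=cams.grab_frame(n);cv2.imwrite(f"pics/{n}0.png",f["image"][:,:,::-1]);pickle.dump(f,open(f"{n}0.pkl","wb"))
    print(n,[f[k] for k in("fx","fy","cx","cy","D","position","orientation")])
E
```

```text
pics
{'clock': 0.0, 'qpos': array([-1.17840710e+00,  3.53668301e-01,  1.63417238e+00, -9.11368442e-07,
        1.15518844e+00, -2.39957377e-03]), 'qvel': array([-3.90735957e-04,  1.81024727e-04, -2.11833630e-04,  2.94198884e-05,
        1.53126474e-03,  1.85776032e-03]), 'joint_efforts': array([-1.34168655e-03, -6.05258918e+01, -3.42073846e+01, -2.64809314e-04,
        9.25882050e-03, -1.10308839e-06]), 'eef_pos': array([ 240.19110604, -576.45933728,  226.23273365]), 'tcp_rot': array([-3.14015619e+00, -2.61365711e-06,  3.94789169e-01]), 'contact_force': array([-0.6503237 , -0.26495253,  0.36028673]), 'wrist_torque': array([-0.04286302, -0.01905534,  0.0029843 ]), 'grasp_force': 0.0, 'opening': 0.9999808697793544} 19.0
side [515.239042669593, 515.239042669593, 314.2909890490236, 188.57279975891768, array([-0.08434161,  0.        ,  0.        ,  0.        ,  0.        ]), array([ 179.91468669,  820.442013  , 1217.67029516]), array([-2.45173088, -0.00744838, -2.6847289 ])]
top [459.3796813354955, 459.3796813354955, 318.6272505426745, 191.9499720821153, array([-0.13574564,  0.        ,  0.        ,  0.        ,  0.        ]), array([ 349.39552628,  -24.20184487, 1589.66653037]), array([-2.96317074,  0.00807366, -1.55563614])]
wrist [295.09005176667705, 295.09005176667705, 321.0211008125156, 197.10124933914898, array([-0.03367423,  0.        ,  0.        ,  0.        ,  0.        ]), array([ 302.55687172, -549.58481254,  372.59371078]), array([ 2.86610767e+00,  1.68426093e-03, -1.17619633e+00])]
```

View pics/top0.png

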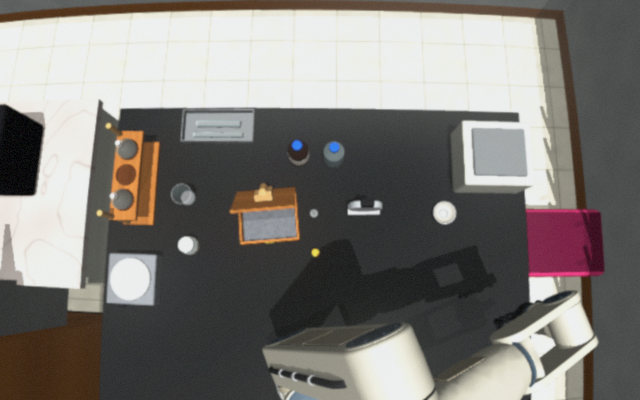

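View pics/side0.png

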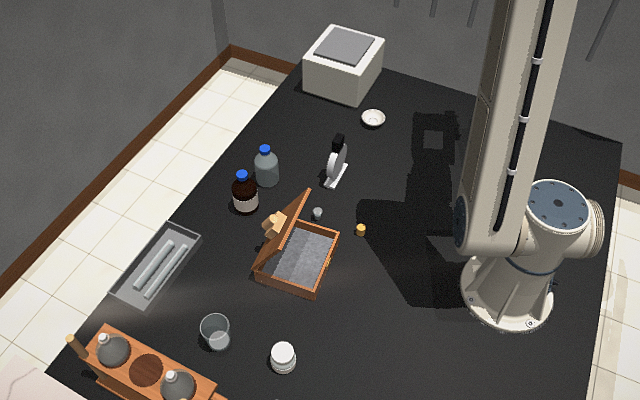

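The top view shows the case near (268,217), the gauge at (365,207), the stopper at (314,213), the weight at (315,252) and the bottles at (298,150) and (334,152). I'll enlarge both views.

```bash
python3 - <<'E'
import cv2
t=cv2.imread("pics/top0.png")[135:255,225:385];cv2.imwrite("pics/topc.png",cv2.resize(t,None,fx=5,fy=5,interpolation=cv2.INTER_CUBIC))
t=cv2.imread("pics/side0.png")[125:305,230:390];cv2.imwrite("pics/sidec.png",cv2.resize(t,None,fx=3.3333,fy=3.3333,interpolation=cv2.INTER_CUBIC))
E
```

```text
(no output)
```

View pics/topc.png

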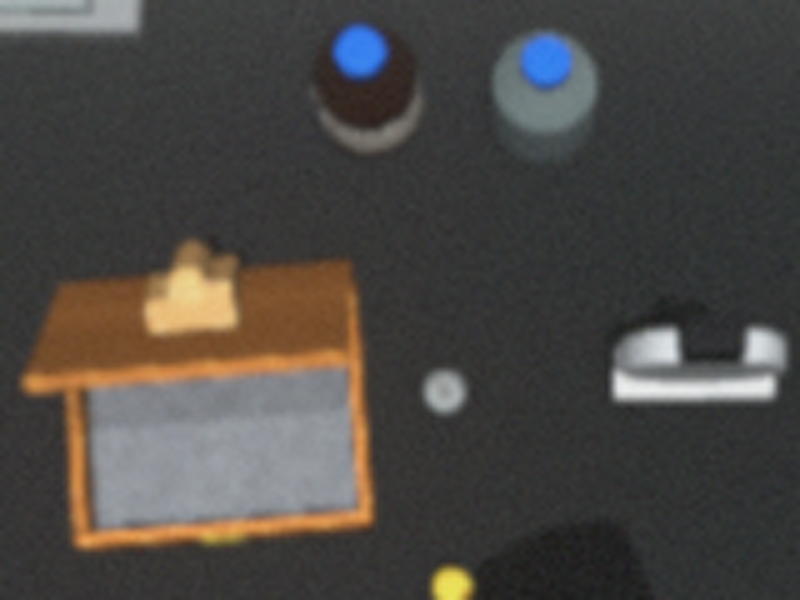

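View pics/sidec.png

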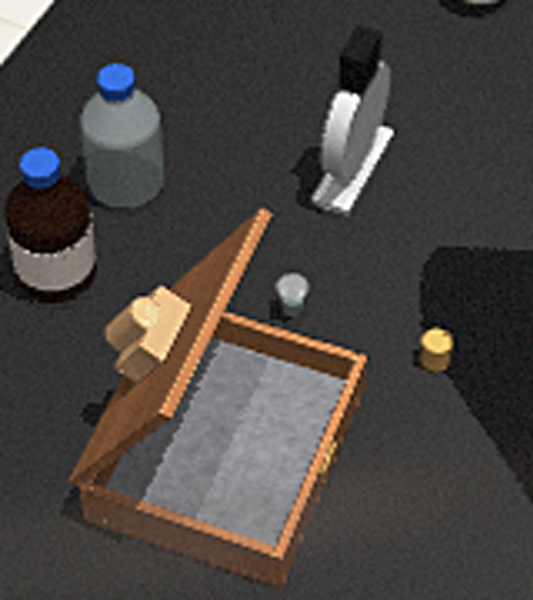

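Top crop: case front rim corners at about (77,540) and (372,518), lid free edge from (22,383) to (350,355), gauge foot from (613,400) to (777,400). Side crop: lid free-edge corners at (267,212) and (168,413), rim front corners at (365,357) and (280,550), gauge grip top around (362,38). Next I'll fit the poses.

```bash
cat > h.py <<'E'
import numpy as np,cv2,pickle
from scipy.spatial.transform import Rotation as R
from scipy.optimize import least_squares
def rot(o): return R.from_euler('xyz',o).as_matrix()
def proj(f,P):
    M=rot(f["orientation"]).T; t=-M@f["position"]
    K=np.array([[f["fx"],0,f["cx"]],[0,f["fy"],f["cy"]],[0,0,1]])
    return cv2.projectPoints(np.asarray(P,float).reshape(-1,3),cv2.Rodrigues(M)[0],t,K,np.asarray(f["D"]))[0][:,0]
def ray(f,uv,z):
    K=np.array([[f["fx"],0,f["cx"]],[0,f["fy"],f["cy"]],[0,0,1]])
    p=cv2.undistortPoints(np.array([[uv]],float),K,np.asarray(f["D"]))[0,0]
    d=rot(f["orientation"])@[p[0],p[1],1]; c=np.asarray(f["position"])
    return c+d*(z-c[2])/d[2]
def fit(fs,obs,pts,x0):
    g=lambda x:np.concatenate([(proj(fs[c],[pts(x,k)])[0]-uv) for c,k,uv in obs])
    s=least_squares(g,x0,loss='soft_l1');return s.x,g(s.x).reshape(-1,2)
def casept(x,k):
    cx,cy,yaw,a=x; Rz=rot([0,0,yaw])
    if k[0]=='c': p=np.array(k[1:],float)
    else:
        p=np.array(k[1:],float); p=rot([0,a,0])@p+[85,0,50]
    return Rz@p+[cx,cy,0]
def gpt(x,k): return rot([0,0,x[2]])@np.array(k,float)+[x[0],x[1],0]
E
python3 - <<'E'
from h import *
fs={n:pickle.load(open(n+"0.pkl","rb")) for n in("top","side")}
T=lambda u,v:np.array([225+u/5,135+v/5]);S=lambda u,v:np.array([230+u/3.3333,125+v/3.3333])
obs=[("top",("c",-85,100,50),T(77,538)),("top",("c",-85,-100,50),T(373,515)),
("top",("l",-170,100,10),T(26,376)),("top",("l",-170,-100,10),T(350,351)),("top",("l",0,-100,10),T(352,262)),("top",("l",0,100,10),T(60,284)),
("side",("l",-170,-100,10),S(263,210)),("side",("l",-170,100,10),S(162,410)),("side",("c",-85,-100,50),S(365,357)),("side",("c",-85,100,50),S(280,552)),("side",("c",-85,100,0),S(283,583))]
for sg in(1,):
  x,e=fit(fs,obs,casept,[440,100,0,1.0]);print(x.round(3));print(e.round(1).tolist())
print("edge",casept(x,("l",-170,0,10)))
og=[("top",(-18,55,0),T(613,402)),("top",(-18,-55,0),T(777,402)),("top",(-18,55,10),T(613,398)),
("side",(12,20,168),S(345,30)),("side",(-12,-20,168),S(382,38)),("side",(-18,55,0),S(343,212)),("side",(-18,-55,10),S(393,130)),("side",(18,55,0),S(313,205))]
x,e=fit(fs,og,gpt,[430,-120,0]);print(x.round(3));print(e.round(1).tolist())
for n,u,v,z in(("stopper",445,390,36),("weight",452,583,30),("dark",360,50,150),("clear",546,60,140)):print(n,ray(fs["top"],T(u,v),z).round())
print(ray(fs["top"],T(712,335),168))
E
```

```text
[ 5.42800e+02  1.62472e+02  9.70000e-02 -1.78250e+01]
[[-0.3, 0.5], [-0.3, 0.4], [-0.3, 0.2], [-0.3, -0.1], [-0.1, -1.5], [0.0, -1.0], [0.4, -1.5], [0.2, -0.1], [0.4, -1.7], [0.4, 0.5], [-0.6, 0.4]]
edge [548.05692631 162.98634407 200.48249488]
[ 575.766 -163.808 -106.802]
[[-0.1, -0.8], [-1.4, -0.8], [0.1, -0.4], [-1.2, 6.5], [0.9, -2.2], [1.8, 1.1], [1.0, -0.4], [0.1, -0.7]]
stopper [556.   7.  36.]
weight [426.   0.  30.]
dark [763.  64. 150.]
clear [761. -57. 140.]
[ 575.67019182 -162.20185576  168.        ]
```

The fit gives the case at (543,162) with yaw 0.097 and lid angle 1.025. The gauge is at (576,-164) with yaw about 0.01. All of this agrees with the given sizes. Next come a move helper and the route to the lid.

```bash
cat >> h.py <<'E'
CASE=[542.8,162.5,0.097,0]
def lidtcp(a,D=155,clear=0):
    "TCP, closed vertical fingers whose -x tip edge touches outer face at D from the hinge"
    n=rot([0,a,0])@[0,0,1]; p=rot([0,a,0])@[-D,0,10]+[85,0,50]+clear*n+[14.5,0,19]
    return rot([0,0,CASE[2]])@p+[CASE[0],CASE[1],0]
def go(s,pos,rpy):
    M=rot(s["tcp_rot"]); d=M.T@(np.asarray(pos)-s["eef_pos"])/1e3
    w=R.from_matrix(M.T@rot(rpy)).as_rotvec()
    return np.round(np.r_[d,w],4).tolist()
E
python3 - <<'E'
from h import *
from rig import r
s=r.sense()
p=lidtcp(1.025,155,35);p[2]+=40;print(p,go(s,p,[np.pi,0,1.668]))
for a in(1.025,.8,.6,.4,.2,0):print(a,lidtcp(a).round(1))
E
```

```text
[600.03150584 168.06893306 264.84014928] [0.6185, -0.549, -0.0378, -0.001, -0.0007, -1.2732]
1.025 [570.3 165.2 206.7]
0.8 [541.5 162.4 187.2]
0.6 [520.1 160.3 164.8]
0.4 [503.6 158.7 138.6]
0.2 [492.6 157.6 109.6]
0 [487.6 157.1  79. ]
```

```bash
python3 -m crank '[[0.031,-0.027,-0.018,0,0,0,1],[0.062,-0.055,-0.036,0,0,0,1],[0.093,-0.082,-0.054,0,0,0,1],[0.124,-0.11,-0.072,0,0,0,1],[0.155,-0.137,-0.09,0,0,0,1]]'
python3 -m crank '[[0.155,-0.137,0,0,0,0,1],[0.155,-0.137,0,0,0,0,1],[0.155,-0.137,0,0,0,0,1],[0.155,-0.137,0,0,0,0,1],[0.155,-0.137,0,0,0,0,1]]'
python3 -m crank '[[0.155,-0.137,0,0,0,0,1],[0.155,-0.137,0,0,0,0,1],[0.155,-0.137,0,0,0,0,1],[0.155,-0.137,0,0,0,0,1],[0.155,-0.137,0,0,0,0,1]]'
python3 - <<'E'
from h import *
from rig import r
s=r.sense()
p=lidtcp(1.025,155,35);p[2]+=40;print(go(s,p,[np.pi,0,1.668]),s["contact_force"])
E
```

```text
clock: 0.65
eef_pos: [331.0, -389.1, 317.5]
tcp_rot: [-3.141, 0.0, 0.394]
contact_force: [0.2, -0.1, -0.6]
opening: 0.149
grasp_force: 0.0
clock: 1.15
eef_pos: [422.6, -200.6, 317.0]
tcp_rot: [-3.14, -0.001, 0.399]
contact_force: [0.9, 0.3, 0.2]
opening: 0.005
grasp_force: 0.0
clock: 1.65
eef_pos: [513.1, -14.9, 316.8]
tcp_rot: [-3.141, -0.001, 0.398]
contact_force: [0.9, -0.5, 0.1]
opening: 0.001
grasp_force: 0.0
[0.151, -0.1349, 0.0522, -0.0003, -0.0015, -1.2697] [ 0.86883183 -0.48273297  0.05500583]
```

```bash
python3 -m crank '[[0.151,-0.135,0,0,0,-0.64,1],[0.151,-0.135,0,0,0,-0.64,1],[0.151,-0.135,0,0,0,-0.64,1],[0.151,-0.135,0,0,0,-0.64,1],[0.151,-0.135,0,0,0,-0.64,1]]'
python3 -m crank '[[0,0,0.01,0,0,-0.63,1],[0,0,0.02,0,0,-0.63,1],[0,0,0.03,0,0,-0.63,1],[0,0,0.04,0,0,-0.63,1],[0,0,0.052,0,0,-0.63,1]]'
python3 - <<'E'
from h import *
from rig import r,cams
s=r.sense()
for a in(1.05,.9):print(go(s,lidtcp(a,155),[np.pi,0,1.668]),s["contact_force"])
f=cams.grab_frame("side");cv2.imwrite("pics/side1.png",cv2.resize(f["image"][80:320,200:420,::-1],None,fx=2.5,fy=2.5))
E
```

```text
clock: 2.15
eef_pos: [600.7, 167.8, 316.1]
tcp_rot: [-3.141, -0.001, 1.043]
contact_force: [0.4, -1.4, -1.0]
opening: -0.001
grasp_force: 0.0
clock: 2.65
eef_pos: [599.2, 162.9, 264.5]
tcp_rot: [-3.141, 0.0, 1.67]
contact_force: [-0.1, -0.1, -0.9]
opening: -0.001
grasp_force: 0.0
[0.0052, -0.0251, 0.0561, -0.0001, 0.0005, 0.0017] [-0.05940458 -0.07352071 -0.85312229]
[0.0052, -0.0451, 0.0679, -0.0001, 0.0005, 0.0017] [-0.05940458 -0.07352071 -0.85312229]
```

View pics/side1.png

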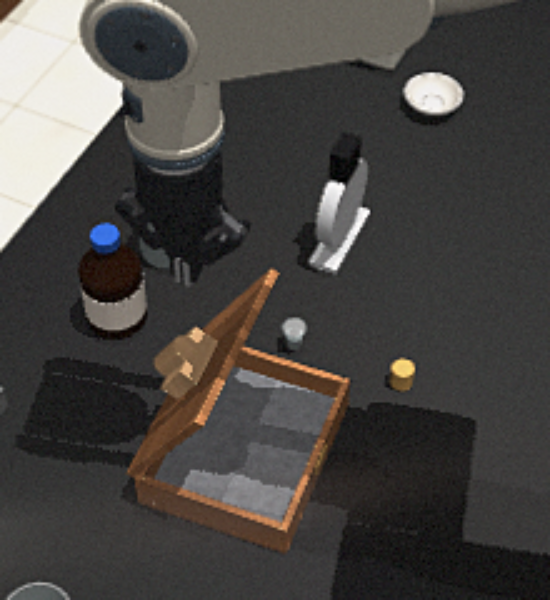

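The fingertips (182,275) are clear above the lid's outer face. I'll approach and start pushing.

```bash
python3 -m crank '[[0.001,-0.003,0.015,0,0,0,1],[0.002,-0.006,0.03,0,0,0,1],[0.003,-0.010,0.043,0,0,0,1],[0.004,-0.016,0.052,0,0,0,1],[0.005,-0.023,0.056,0,0,0,1]]'
python3 -m crank '[[0,-0.004,0.002,0,0,0,1],[0,-0.008,0.005,0,0,0,1],[0,-0.012,0.007,0,0,0,1],[0,-0.016,0.009,0,0,0,1],[0,-0.020,0.012,0,0,0,1]]'
python3 - <<'E'
from h import *
from rig import r,cams
s=r.sense()
for a in(.9,.8,.7,.6,.5,.4,.3,.2,.1,0):print(a,go(s,lidtcp(a,155),[np.pi,0,1.668])[:3])
print(s["contact_force"])
E
```

```text
clock: 3.2
eef_pos: [574.8, 166.4, 208.0]
tcp_rot: [-3.14, 0.0, 1.664]
contact_force: [-0.7, 0.3, 0.6]
opening: -0.003
grasp_force: 0.0
clock: 3.7
eef_pos: [555.6, 165.0, 197.2]
tcp_rot: [3.141, -0.0, 1.665]
contact_force: [0.4, -0.1, 1.1]
opening: -0.002
grasp_force: 1.0
0.9 [-0.0012, -0.002, 0.0005]
0.8 [-0.0013, -0.0143, 0.01]
0.7 [-0.0013, -0.0256, 0.0207]
0.6 [-0.0013, -0.0358, 0.0324]
0.5 [-0.0014, -0.0448, 0.0451]
0.4 [-0.0014, -0.0524, 0.0586]
0.3 [-0.0014, -0.0587, 0.0728]
0.2 [-0.0014, -0.0635, 0.0875]
0.1 [-0.0014, -0.0668, 0.1027]
0 [-0.0015, -0.0686, 0.1181]
[ 0.44510438 -0.08000924  1.11703123]
```

```bash
python3 -m crank '[[0,-0.007,0.004,0,0,0,1],[0,-0.014,0.010,0,0,0,1],[0,-0.020,0.015,0,0,0,1],[0,-0.026,0.021,0,0,0,1],[0,-0.031,0.027,0,0,0,1]]'
python3 -m crank '[[0,-0.005,0.006,0,0,0,1],[0,-0.010,0.012,0,0,0,1],[0,-0.014,0.018,0,0,0,1],[0,-0.018,0.025,0,0,0,1],[0,-0.021,0.031,0,0,0,1]]'
python3 - <<'E'
from h import *
from rig import r,cams
s=r.sense()
for a in(.5,.4,.3,.2,.1,0):print(a,go(s,lidtcp(a,155),[np.pi,0,1.668])[:3])
f=cams.grab_frame("side");cv2.imwrite("pics/side2.png",cv2.resize(f["image"][80:320,200:420,::-1],None,fx=2.5,fy=2.5))
E
```

```text
clock: 4.2
eef_pos: [524.1, 162.0, 169.4]
tcp_rot: [-3.141, 0.0, 1.665]
contact_force: [-0.0, -0.3, 2.4]
opening: -0.003
grasp_force: 0.8
clock: 4.7
eef_pos: [503.4, 160.0, 138.3]
tcp_rot: [-3.141, 0.0, 1.665]
contact_force: [0.6, -0.2, 1.2]
opening: -0.001
grasp_force: 0.6
0.5 [-0.0013, 0.0077, -0.0138]
0.4 [-0.0013, 0.0001, -0.0003]
0.3 [-0.0013, -0.0061, 0.0139]
0.2 [-0.0013, -0.0109, 0.0287]
0.1 [-0.0013, -0.0142, 0.0438]
0 [-0.0013, -0.016, 0.0593]
```

View pics/side2.png

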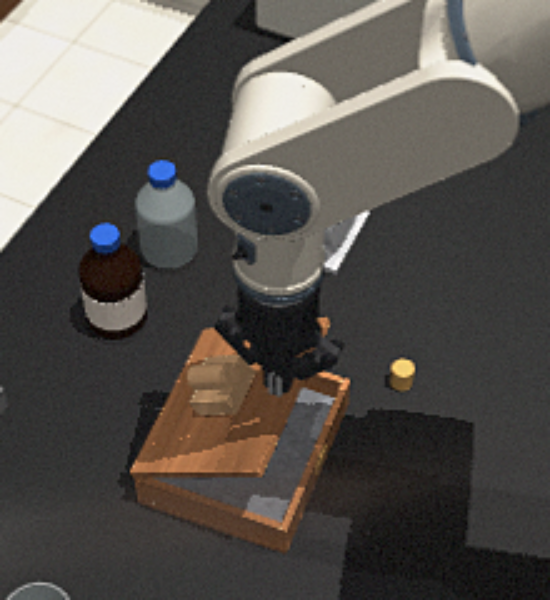

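The lid is following the fingertips (275,385) down. Now the rest of the way, slower towards the end.

```bash
python3 -m crank '[[0,-0.003,0.006,0,0,0,1],[0,-0.005,0.012,0,0,0,1],[0,-0.008,0.018,0,0,0,1],[0,-0.010,0.024,0,0,0,1],[0,-0.011,0.030,0,0,0,1]]'
python3 -m crank '[[0,-0.001,0.005,0,0,0,1],[0,-0.002,0.010,0,0,0,1],[0,-0.003,0.014,0,0,0,1],[0,-0.004,0.018,0,0,0,1],[0,-0.004,0.021,0,0,0,1]]'
python3 -m crank '[[0,0,0.002,0,0,0,1],[0,0,0.004,0,0,0,1],[0,0,0.006,0,0,0,1],[0,0,0.0075,0,0,0,1],[0,0,0.009,0,0,0,1]]'
python3 -c "
from rig import r;print(r.sense()['contact_force'],r.sense()['eef_pos'])"
```

```text
clock: 5.25
eef_pos: [492.6, 159.0, 108.4]
tcp_rot: [-3.141, 0.0, 1.665]
contact_force: [-0.3, -0.1, 1.1]
opening: 0.004
grasp_force: 0.5
clock: 5.75
eef_pos: [488.8, 158.6, 87.6]
tcp_rot: [-3.141, 0.0, 1.665]
contact_force: [-1.1, 0.1, 2.1]
opening: -0.001
grasp_force: 0.5
clock: 6.25
eef_pos: [489.1, 158.6, 78.9]
tcp_rot: [3.141, -0.0, 1.665]
contact_force: [-1.2, 0.9, 1.4]
opening: -0.002
grasp_force: 0.4
[-1.21600694  0.94450467  1.40568836] [489.07505552 158.64868173  78.93329674]
```

Nominally shut at z=79, so I press a little further until the force rises.

```bash
python3 -m crank '[[0,0,0.001,0,0,0,1],[0,0,0.002,0,0,0,1],[0,0,0.002,0,0,0,1]]'
python3 -m crank '[[0,0,0.001,0,0,0,1],[0,0,0.002,0,0,0,1],[0,0,0.002,0,0,0,1]]'
```

```text
clock: 6.55
eef_pos: [489.0, 158.7, 76.9]
tcp_rot: [-3.142, -0.0, 1.665]
contact_force: [0.4, -0.1, -0.5]
opening: 0.003
grasp_force: 0.0
clock: 6.85
eef_pos: [489.0, 158.6, 74.9]
tcp_rot: [-3.142, 0.0, 1.665]
contact_force: [-0.3, 0.1, 0.6]
opening: -0.0
grasp_force: 0.0
```

```bash
python3 -m crank '[[0,0,0.001,0,0,0,1],[0,0,0.002,0,0,0,1],[0,0,0.002,0,0,0,1]]'
python3 - <<'E'
from rig import cams
import cv2
f=cams.grab_frame("side");cv2.imwrite("pics/side3.png",cv2.resize(f["image"][170:310,220:380,::-1],None,fx=4,fy=4,interpolation=cv2.INTER_CUBIC))
E
```

```text
clock: 7.15
eef_pos: [489.0, 158.6, 72.8]
tcp_rot: [-3.142, 0.0, 1.665]
contact_force: [-0.4, 0.2, 0.3]
opening: 0.0
grasp_force: 0.0
```

View pics/side3.png

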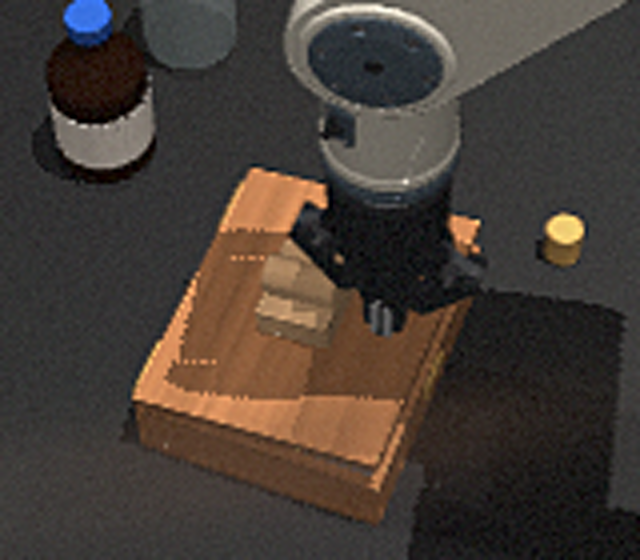

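The lid looks shut or almost shut: its front edge runs (380,470)–(470,300), level with the rim. I still need contact to confirm it, so I press on.

```bash
python3 -m crank '[[0,0,0.001,0,0,0,1],[0,0,0.002,0,0,0,1],[0,0,0.003,0,0,0,1]]'
python3 -m crank '[[0,0,0.001,0,0,0,1],[0,0,0.002,0,0,0,1],[0,0,0.003,0,0,0,1]]'
```

```text
clock: 7.5
eef_pos: [488.9, 158.6, 69.9]
tcp_rot: [-3.141, 0.0, 1.665]
contact_force: [-0.4, -0.0, 1.5]
opening: -0.003
grasp_force: 0.4
clock: 7.8
eef_pos: [489.0, 158.6, 66.9]
tcp_rot: [-3.142, 0.0, 1.665]
contact_force: [0.2, -0.2, -0.1]
opening: 0.004
grasp_force: 0.4
```

```bash
python3 -m crank '[[0,0,0.001,0,0,0,1],[0,0,0.002,0,0,0,1],[0,0,0.002,0,0,0,1]]'
python3 -m crank '[[0,0,0.001,0,0,0,1],[0,0,0.002,0,0,0,1],[0,0,0.002,0,0,0,1]]'
```

```text
clock: 8.1
eef_pos: [489.0, 158.7, 64.8]
tcp_rot: [-3.142, -0.0, 1.665]
contact_force: [0.2, 1.0, -0.3]
opening: 0.0
grasp_force: 0.0
clock: 8.4
eef_pos: [489.0, 158.7, 62.9]
tcp_rot: [-3.142, 0.0, 1.665]
contact_force: [-0.2, 0.2, 0.3]
opening: -0.003
grasp_force: 0.0
```

```bash
python3 - <<'E'
from h import *
from rig import r,cams
f=cams.grab_frame("side");s=r.sense();img=f["image"][:,:,::-1].copy()
c=lambda p:((proj(f,[p])[0]-[220,170])*4).round().tolist()
tip=s["eef_pos"]+rot(s["tcp_rot"])@[0,0,19]
print("tip",tip,c(tip),"tcp",c(s["eef_pos"]))
for k in[("l",-170,100,10),("l",-170,-100,10),("l",0,100,10),("l",0,-100,10),("l",-170,100,0),("c",-85,100,0),("l",-85,0,52)]:print(k,c(casept(CASE,k)))
cv2.imwrite("pics/side4.png",cv2.resize(img[170:310,220:380],None,fx=4,fy=4,interpolation=cv2.INTER_CUBIC))
E
```

```text
tip [489.07106875 158.65211012  43.93505005] [386.0, 350.0] tcp [386.0, 335.0]
('l', -170, 100, 10) [378.0, 477.0]
('l', -170, -100, 10) [480.0, 233.0]
('l', 0, 100, 10) [132.0, 393.0]
('l', 0, -100, 10) [251.0, 163.0]
('l', -170, 100, 0) [378.0, 484.0]
('c', -85, 100, 0) [377.0, 521.0]
('l', -85, 0, 52) [310.0, 276.0]
```

View pics/side4.png

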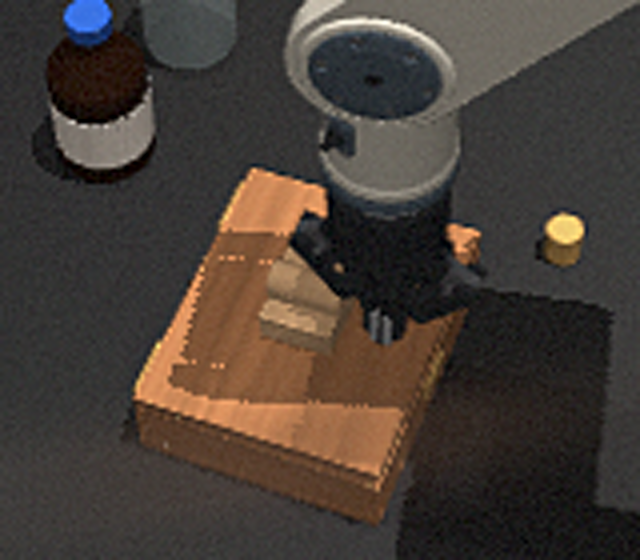

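The fingertips (383,342) are on the lid, only about 8 mm ahead of the TCP. The front corner (378,474) has just moved down and is about 2 mm short of the predicted shut position, so I continue.

```bash
python3 -m crank '[[0,0,0.001,0,0,0,1],[0,0,0.002,0,0,0,1],[0,0,0.002,0,0,0,1]]'
python3 -m crank '[[0,0,0.001,0,0,0,1],[0,0,0.002,0,0,0,1],[0,0,0.002,0,0,0,1]]'
```

```text
clock: 8.75
eef_pos: [489.0, 158.7, 60.9]
tcp_rot: [-3.142, -0.0, 1.665]
contact_force: [-0.7, 0.7, 0.3]
opening: -0.0
grasp_force: 0.0
clock: 9.05
eef_pos: [489.0, 158.6, 58.8]
tcp_rot: [-3.141, 0.0, 1.665]
contact_force: [1.8, 0.0, -0.1]
opening: 0.002
grasp_force: 0.0
```

```bash
python3 - <<'E'
from rig import r,cams
import cv2,numpy as np
f=cams.grab_frame("side");n=cv2.resize(f["image"][170:310,220:380,::-1],None,fx=4,fy=4,interpolation=cv2.INTER_CUBIC);cv2.imwrite("pics/side5.png",n)
w=cams.grab_frame("wrist");cv2.imwrite("pics/wrist5.png",w["image"][:,:,::-1])
a=[cv2.imread(f"pics/side{i}.png")[280:530,330:480] for i in(3,4,5)]
row=np.hstack([cv2.resize(x,None,fx=1.7,fy=1.7) for x in a])[:, :765]
ww=cv2.resize(w["image"][100:360,60:560,::-1],(288,150))
cv2.imwrite("pics/cmp.png",row);print(row.shape, w["position"])
E
```

```text
(425, 765, 3) [481.0604496  227.95307341 205.15628051]
```

View pics/cmp.png

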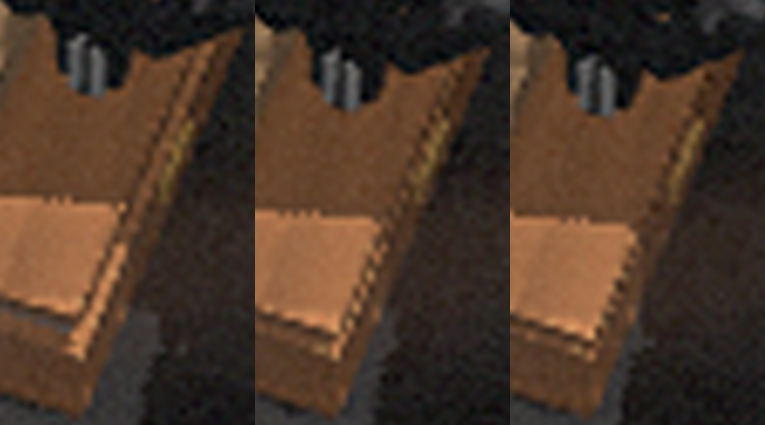

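All three frames show the lid still coming down: the dark gap at the front edge shrinks from left to right and is nearly gone in the last one. So the shut fingertips sit less far ahead than I assumed. I keep lowering until there is force.

```bash
python3 -m crank '[[0,0,0.001,0,0,0,1],[0,0,0.002,0,0,0,1],[0,0,0.002,0,0,0,1]]'
python3 -m crank '[[0,0,0.001,0,0,0,1],[0,0,0.002,0,0,0,1],[0,0,0.002,0,0,0,1]]'
python3 -m crank '[[0,0,0.001,0,0,0,1],[0,0,0.002,0,0,0,1],[0,0,0.002,0,0,0,1]]'
```

```text
clock: 9.45
eef_pos: [489.0, 158.6, 56.9]
tcp_rot: [-3.142, 0.0, 1.665]
contact_force: [0.2, -0.3, 0.3]
opening: -0.004
grasp_force: 0.0
clock: 9.75
eef_pos: [489.1, 158.7, 56.1]
tcp_rot: [3.141, -0.0, 1.665]
contact_force: [-5.5, -2.0, 18.1]
opening: -0.001
grasp_force: 8.9
clock: 10.05
eef_pos: [489.2, 158.7, 55.9]
tcp_rot: [3.141, -0.0, 1.665]
contact_force: [-12.3, -4.3, 43.0]
opening: 0.001
grasp_force: 21.8
```

```bash
python3 -m crank '[[0,0,-0.004,0,0,0,1],[0,0,-0.006,0,0,0,1],[0,0,-0.010,0,0,0,1],[0,0,-0.015,0,0,0,1],[0,0,-0.02,0,0,0,1]]'
python3 - <<'E'
from rig import r,cams
from h import *
f=cams.grab_frame("side");n=cv2.resize(f["image"][170:310,220:380,::-1],None,fx=4,fy=4,interpolation=cv2.INTER_CUBIC);cv2.imwrite("pics/side6.png",n)
print(r.finger_overhang)
# brightness profiles across front edge at lit near end (column direction), frames 3..6
for i in(3,4,5,6):
    g=cv2.imread(f"pics/side{i}.png")
    print(i,g[440:520:3,355,2].tolist(), g[455,360:420:3,2].tolist())
E
```

```text
clock: 10.55
eef_pos: [488.9, 158.6, 73.1]
tcp_rot: [-3.141, 0.0, 1.665]
contact_force: [-0.4, -0.1, -0.2]
opening: -0.0
grasp_force: 0.0
19.0
3 [157, 157, 160, 159, 163, 183, 177, 88, 71, 82, 90, 107, 109, 107, 101, 86, 84, 84, 82, 86, 90, 87, 80, 83, 87, 87, 75] [188, 186, 176, 172, 185, 189, 153, 73, 114, 181, 181, 118, 85, 83, 89, 77, 56, 46, 49, 51]
4 [160, 159, 157, 161, 161, 158, 158, 166, 191, 154, 84, 87, 97, 108, 104, 84, 83, 85, 84, 86, 88, 86, 83, 83, 92, 89, 66] [162, 165, 166, 166, 171, 172, 171, 175, 168, 136, 106, 121, 97, 82, 87, 82, 56, 40, 46, 51]
5 [159, 160, 159, 161, 161, 162, 164, 162, 166, 194, 190, 84, 73, 102, 107, 81, 81, 87, 88, 90, 88, 87, 87, 84, 90, 89, 74] [165, 167, 167, 170, 172, 172, 172, 177, 180, 146, 102, 112, 97, 88, 92, 86, 57, 44, 53, 52]
6 [157, 159, 159, 161, 163, 161, 159, 162, 162, 166, 171, 175, 107, 71, 90, 82, 84, 87, 87, 88, 87, 83, 81, 82, 89, 90, 76] [165, 166, 165, 170, 172, 171, 172, 174, 181, 171, 134, 81, 81, 94, 91, 82, 57, 47, 54, 52]
```

The lid is shut: there was a hard stop with the pads alone carrying the force, and the edge has dropped to its final line. Next I need a wrist-camera look at the dial, which faces away from the robot. I'll work out a tilted viewing pose on the far side.

```bash
cat >> h.py <<'E'
def camtool():
    f=pickle.load(open("wrist0.pkl","rb")); M=rot([-3.14015619,0,0.394789169]); e=np.array([240.191,-576.459,226.233])
    return M.T@(f["position"]-e), M.T@rot(f["orientation"])
E
python3 - <<'E'
from h import *
from rig import r
c,Rc=camtool();print(c,Rc.round(3).tolist())
phi=.8;M=rot([0,phi,0])@rot([np.pi,0,np.pi/2]);tcp=np.array([648,-205,135.])
f=pickle.load(open("wrist0.pkl","rb"));f["position"]=tcp+M@c;f["orientation"]=R.from_matrix(M@Rc).as_euler('xyz')
G=[575.8,-163.8,.012]
print(f["position"],proj(f,[gpt(G,k) for k in[(10,0,72),(10,0,28),(10,15,28),(10,-56,72),(10,56,72),(18,55,10),(18,-55,10),(0,0,168)]]).round().tolist(),proj(f,[tcp,tcp+M@[0,0,19]]))
print(R.from_matrix(M).as_euler('xyz'))
s=r.sense();print(go(s,[489,159,260],[np.pi,0,np.pi/2]),go(s,[640,-205,260],[np.pi,0,np.pi/2]))
E
```

```text
[  67.90472132   -1.03044191 -146.35938159] [[-0.0, -0.962, -0.272], [1.0, -0.0, -0.0], [0.0, -0.272, 0.962]]
[ 752.27387805 -137.09527868  237.70875691] [[325.0, 149.0], [360.0, 145.0], [360.0, 128.0], [325.0, 216.0], [324.0, 73.0], [381.0, 80.0], [377.0, 202.0], [199.0, 161.0]] [[323.01901211 244.35362226]
 [322.82190253 230.92315748]]
[-2.34159265  0.          1.57079633]
[0.0003, -0.0003, -0.1861, 0.0007, -0.0002, 0.094] [-0.3763, 0.1159, -0.1861, 0.0007, -0.0002, 0.094]
```

```bash
python3 -m crank '[[0,0,-0.047,0,0,0.094,1],[0,0,-0.094,0,0,0.094,1],[0,0,-0.14,0,0,0.094,1],[0,0,-0.186,0,0,0.094,1]]'
python3 -m crank '[[-0.045,0.02,0,0,0,0,1],[-0.09,0.04,0,0,0,0,1],[-0.135,0.06,0,0,0,0,1],[-0.18,0.08,0,0,0,0,1],[-0.225,0.1,0,0,0,0,1]]'
python3 -m crank '[[-0.03,0.02,0,0.14,0,0,1],[-0.06,0.035,0,0.28,0,0,1],[-0.09,0.045,0,0.42,0,0,1],[-0.115,0.051,0,0.56,0,0,1],[-0.139,0.051,0,0.7,0,0,1]]'
python3 - <<'E'
from h import *
from rig import r
s=r.sense();print(s["qpos"],go(s,[648,-205,135],[-2.34159,0,np.pi/2]))
E
```

```text
clock: 11.0
eef_pos: [488.6, 158.5, 260.9]
tcp_rot: [-3.142, 0.0, 1.571]
contact_force: [0.5, 1.2, 0.2]
opening: 0.001
grasp_force: 0.0
clock: 11.5
eef_pos: [589.5, -68.3, 259.1]
tcp_rot: [3.141, -0.0, 1.571]
contact_force: [1.3, -0.2, -0.8]
opening: 0.001
grasp_force: 0.0
clock: 12.0
eef_pos: [640.8, -206.6, 259.1]
tcp_rot: [-2.437, -0.0, 1.57]
contact_force: [0.3, 0.3, -0.9]
opening: 0.002
grasp_force: 0.0
[-0.23615966  0.82472993  0.94717118 -0.17132489  2.05405456 -0.26099029] [0.0016, 0.0858, 0.0899, 0.0958, -0.0006, -0.0006]
```

```bash
python3 -m crank '[[0,0.02,0.02,0.05,0,0,1],[0,0.04,0.042,0.096,0,0,1],[0.001,0.065,0.067,0.096,0,0,1],[0.002,0.086,0.09,0.096,0,0,1],[0.002,0.086,0.09,0.096,0,0,1]]'
python3 - <<'E'
from h import *
from rig import r,cams
s=r.sense()
fs=[cams.grab_frame("wrist") for _ in range(3)];f=fs[-1]
f["image"]=np.mean([x["image"] for x in fs],0).astype(np.uint8)
pickle.dump(f,open("dial.pkl","wb"))
G=[575.8,-163.8,.012]
# rectified dial: 4 px/mm, y right->image left (viewer sees +y on the... keep +y right), z up
Y,Z=np.meshgrid(np.arange(-60,60,.25),np.arange(132,-12,-.25))
P=np.stack([np.where(Z<10.,18,10.)+0*Y,Y,Z],-1).reshape(-1,3)
uv=proj(f,P@rot([0,0,G[2]]).T+[G[0],G[1],0]).reshape(*Y.shape,2).astype(np.float32)
rec=cv2.remap(f["image"],uv[...,0],uv[...,1],cv2.INTER_CUBIC)
crop=cv2.resize(f["image"][40:250,170:400],None,fx=1.35,fy=2.2)
crop=cv2.rotate(f["image"][50:240,180:400],cv2.ROTATE_90_CLOCKWISE);crop=cv2.resize(crop,None,fx=1.65,fy=1.65)
H=576;out=np.zeros((H,800,3),np.uint8);out[:rec.shape[0],:rec.shape[1]]=rec;h,w=crop.shape[:2];out[:h,484:484+w]=crop[:H,:316]
cv2.imwrite("pics/dial.png",out[:,:,::-1]);print(s["eef_pos"],s["tcp_rot"],rec.shape,crop.shape,f["position"])
E
```

```text
clock: 12.5
eef_pos: [645.7, -202.6, 129.4]
tcp_rot: [-2.338, -0.002, 1.571]
contact_force: [-1.0, 0.0, -0.1]
opening: -0.002
grasp_force: 0.0
[ 645.67080999 -202.60654089  129.41158299] [-2.33793924e+00 -2.22598006e-03  1.57101000e+00] (576, 480, 3) (363, 314, 3) [ 751.21673252 -133.74224423  236.93163923]
```

View pics/dial.png

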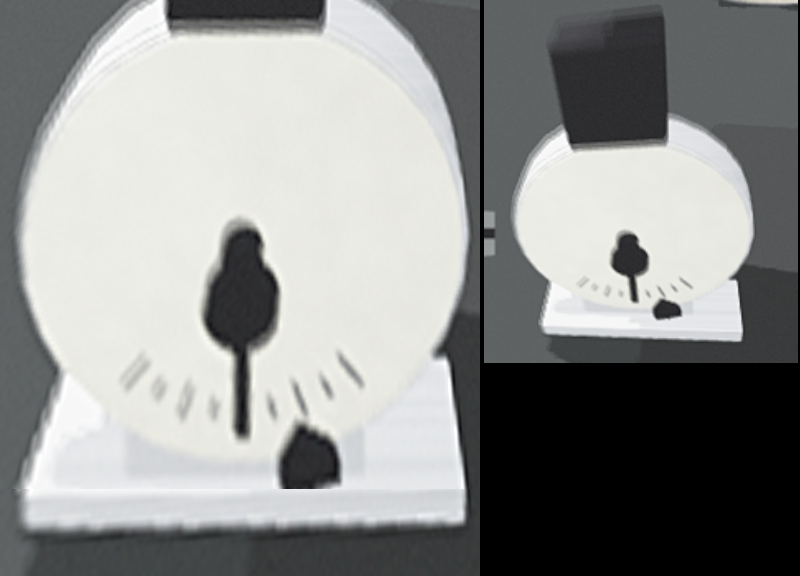

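The rectified dial shows the pointer straight down (tip at (242,437)), and the index tab's inner point at about (302,424), close to the second tick. I'll pin down the tab angle against the 10° ticks numerically.

```bash
cat > dial.py <<'E'
from h import *
f=pickle.load(open("dial.pkl","rb"));g=cv2.cvtColor(f["image"],cv2.COLOR_RGB2GRAY).astype(np.float32)
def samp(x,th,rr,G):
    T,Rr=np.meshgrid(th,rr);P=np.stack([x+0*T,Rr*np.sin(T),72-Rr*np.cos(T)],-1).reshape(-1,3)
    uv=proj(f,P@rot([0,0,G[2]]).T+[G[0],G[1],0]).astype(np.float32)
    return cv2.remap(g,uv[:,0].reshape(T.shape),uv[:,1].reshape(T.shape),cv2.INTER_CUBIC)
E
python3 - <<'E'
from dial import *
th=np.radians(np.arange(-48,49,1.))
# refine gauge pose: dial ticks dark at +-10,20,30,40 deg, housing outline known
def score(p):
    t=np.radians([-40,-30,-20,-10,10,20,30,40]);rr=np.arange(39,43,.5)
    return sum(samp(10,t+d,rr,p).mean()*w for d,w in((0,-2),(np.radians(4),1),(-np.radians(4),1)))
best=max(((score([575.8+a,-163.8+b,.012+c]),a,b,c) for a in np.arange(-4,5,1) for b in np.arange(-3,4,.5) for c in np.arange(-.06,.07,.02)))
print(best)
G=[575.8+best[1],-163.8+best[2],.012+best[3]]
p=samp(10,th,np.arange(39,43,.5),G).mean(0).round().astype(int);print(list(zip(np.arange(-48,49),p)))
for x in(10,12,13,15):
  # tab, dark-weighted angle by radius
  tt=np.radians(np.arange(6,34,.25));rr=np.arange(44,58,1.);S=samp(x,tt,rr,G)
  print(x,[(int(a),round(float((np.clip(130-s,0,None)*tt).sum()/max(1,np.clip(130-s,0,None).sum())),3),int((s<130).sum())) for a,s in zip(rr,S)])
  tp=np.radians(np.arange(-6,6,.25));S=samp(x,tp,np.arange(30,42,2.),G);w=np.clip(130-S,0,None);print("ptr",((w*tp).sum(1)/w.sum(1)).round(3))
E
```

```text
(np.float32(127.39801), np.int64(1), np.float64(1.0), np.float64(1.3877787807814457e-17))
[(np.int64(-48), np.int64(234)), (np.int64(-47), np.int64(234)), (np.int64(-46), np.int64(234)), (np.int64(-45), np.int64(236)), (np.int64(-44), np.int64(232)), (np.int64(-43), np.int64(214)), (np.int64(-42), np.int64(208)), (np.int64(-41), np.int64(213)), (np.int64(-40), np.int64(199)), (np.int64(-39), np.int64(189)), (np.int64(-38), np.int64(206)), (np.int64(-37), np.int64(229)), (np.int64(-36), np.int64(237)), (np.int64(-35), np.int64(236)), (np.int64(-34), np.int64(231)), (np.int64(-33), np.int64(214)), (np.int64(-32), np.int64(203)), (np.int64(-31), np.int64(207)), (np.int64(-30), np.int64(201)), (np.int64(-29), np.int64(201)), (np.int64(-28), np.int64(218)), (np.int64(-27), np.int64(232)), (np.int64(-26), np.int64(235)), (np.int64(-25), np.int64(235)), (np.int64(-24), np.int64(234)), (np.int64(-23), np.int64(223)), (np.int64(-22), np.int64(206)), (np.int64(-21), np.int64(203)), (np.int64(-20), np.int64(190)), (np.int64(-19), np.int64(190)), (np.int64(-18), np.int64(215)), (np.int64(-17), n
[... 2451 characters left out ...]
62), (53, 0.311, 64), (54, 0.307, 65), (55, 0.305, 64), (56, 0.303, 63), (57, 0.3, 62)]
ptr [-0.002 -0.003 -0.003 -0.002 -0.002 -0.002]
13 [(44, 0.332, 15), (45, 0.328, 22), (46, 0.328, 33), (47, 0.328, 40), (48, 0.324, 50), (49, 0.326, 57), (50, 0.322, 62), (51, 0.319, 64), (52, 0.319, 65), (53, 0.316, 65), (54, 0.312, 65), (55, 0.31, 64), (56, 0.307, 63), (57, 0.305, 60)]
ptr [0.004 0.002 0.002 0.002 0.003 0.   ]
15 [(44, 0.35, 38), (45, 0.346, 45), (46, 0.343, 55), (47, 0.344, 61), (48, 0.339, 65), (49, 0.339, 68), (50, 0.336, 68), (51, 0.333, 68), (52, 0.329, 67), (53, 0.327, 66), (54, 0.324, 65), (55, 0.32, 61), (56, 0.318, 58), (57, 0.318, 54)]
ptr [0.013 0.012 0.012 0.012 0.008 0.011]
```

The ticks fit ±10k° well, with the gauge at (577,-163) and yaw 0.012. The pointer reads 0 and the index is about 0.313 rad. Next: back up, level the tool, and go above the grip with the fingers open.

```bash
python3 -m crank '[[0,-0.03,-0.03,0,0,0,0.5],[0,-0.06,-0.06,0,0,0,0],[0,-0.09,-0.092,-0.05,0,0,0],[0,-0.1,-0.102,-0.15,0,0,0],[0,-0.1,-0.102,-0.25,0,0,0]]'
python3 -m crank '[[0,0,0,-0.14,0,0,0],[0,0,0,-0.28,0,0,0],[0,0,0,-0.42,0,0,0],[0,0,0,-0.55,0,0,0],[0,0,0,-0.55,0,0,0]]' 
python3 - <<'E'
from h import *
from rig import r
s=r.sense();G=[576.8,-162.8]
print(s["eef_pos"],s["tcp_rot"],go(s,G+[240],[np.pi,0,np.pi/2+.012]),go(s,G+[147],[np.pi,0,np.pi/2+.012]))
E
```

```text
clock: 13.15
eef_pos: [652.6, -203.8, 284.0]
tcp_rot: [-2.608, 0.003, 1.571]
contact_force: [-0.5, 0.6, -0.0]
opening: 0.845
grasp_force: 0.0
clock: 13.65
eef_pos: [648.3, -203.7, 281.8]
tcp_rot: [3.131, 0.002, 1.57]
contact_force: [-1.0, 0.7, 0.6]
opening: 0.995
grasp_force: 0.0
[ 648.25933555 -203.65155813  281.81089191] [3.13141102e+00 1.53257657e-03 1.56963015e+00] [0.0408, -0.0719, 0.041, 0.0102, 0.0016, -0.0132] [0.041, -0.0729, 0.134, 0.0102, 0.0016, -0.0132]
```

```bash
python3 -m crank '[[0.02,-0.036,0.01,0.01,0.0016,-0.013,0],[0.041,-0.072,0.02,0.01,0.0016,-0.013,0],[0.041,-0.0725,0.04,0.01,0.0016,-0.013,0],[0.041,-0.0725,0.04,0.01,0.0016,-0.013,0]]'
python3 - <<'E'
from h import *
from rig import r
s=r.sense();G=[576.8,-162.8]
print(s["eef_pos"],s["tcp_rot"],go(s,G+[147],[np.pi,0,np.pi/2+.012]))
E
```

```text
clock: 14.05
eef_pos: [577.6, -161.8, 237.2]
tcp_rot: [-3.132, -0.002, 1.585]
contact_force: [-0.1, -0.3, -0.1]
opening: 0.996
grasp_force: 0.0
[ 577.60132183 -161.8120281   237.24300082] [-3.13227172e+00 -1.82190397e-03  1.58466732e+00] [-0.0011, 0.0, 0.0902, -0.0093, -0.0018, 0.0019]
```

```bash
python3 -m crank '[[-0.001,0,0.03,-0.0093,-0.0018,0,0],[-0.001,0,0.06,-0.0093,-0.0018,0,0],[-0.001,0,0.08,-0.0093,-0.0018,0,0],[-0.001,0,0.09,-0.0093,-0.0018,0,0],[-0.001,0,0.09,-0.0093,-0.0018,0,0]]'
python3 - <<'E'
from h import *
from rig import r,cams
s=r.sense();print(s["eef_pos"],s["tcp_rot"])
f=cams.grab_frame("wrist");pickle.dump(f,open("pre.pkl","wb"))
E
```

```text
clock: 14.55
eef_pos: [578.6, -163.5, 147.1]
tcp_rot: [3.14, 0.0, 1.584]
contact_force: [0.4, -0.1, 0.4]
opening: 0.998
grasp_force: 0.0
[ 578.56407451 -163.47909704  147.06571659] [3.13984728e+00 1.29180991e-05 1.58394039e+00]
```

```bash
python3 -m crank '[[0,-0.0015,0,0.0017,0,0,0.3],[0,-0.0015,0,0.0017,0,0,0.6],[0,-0.0015,0,0.0017,0,0,1],[0,-0.0015,0,0.0017,0,0,1],[0,-0.0015,0,0.0017,0,0,1]]' 60
python3 -m crank '[[0,0,0,0,0,0,1],[0,0,0,0,0,0,1],[0,0,0,0,0,0,1]]'
python3 - <<'E'
from h import *
from rig import r,cams
s=r.sense();print(s["eef_pos"],s["tcp_rot"],s["contact_force"],s["wrist_torque"])
f=cams.grab_frame("wrist");pickle.dump(f,open("grip.pkl","wb"))
E
```

```text
clock: 15.1
eef_pos: [577.0, -163.4, 148.0]
tcp_rot: [3.138, 0.001, 1.584]
contact_force: [1.6, -0.9, 4.4]
opening: 0.267
grasp_force: 60.2
clock: 15.4
eef_pos: [577.1, -163.4, 148.0]
tcp_rot: [3.138, 0.001, 1.584]
contact_force: [1.1, -0.7, 6.1]
opening: 0.261
grasp_force: 60.5
[ 577.08612022 -163.41850464  148.03047005] [3.13841619e+00 6.43026676e-04 1.58380690e+00] [ 1.06068976 -0.65180138  6.11144248] [ 0.0050746  -0.09123259 -0.0454219 ]
```

The grip is good: 60 N, opening about 22 mm. Before carrying it over, I refine the case pose from the shut lid's outline in code.

```bash
python3 - <<'E'
from h import *
from rig import cams
from scipy.optimize import minimize
F={}
for n in("top","side"):
    fr=[cams.grab_frame(n) for _ in range(3)];f=fr[0];g=cv2.cvtColor(np.mean([x["image"] for x in fr],0).astype(np.uint8),cv2.COLOR_RGB2LAB).astype(np.float32)
    g=cv2.GaussianBlur(g,(0,0),1.2)
    m=sum(cv2.Sobel(g[...,c],cv2.CV_32F,1,0)**2+cv2.Sobel(g[...,c],cv2.CV_32F,0,1)**2 for c in range(3))**.5
    F[n]=(f,np.clip(m,0,np.percentile(m,97)));pickle.dump(f,open(n+"_shut.pkl","wb"))
t=np.linspace(-1,1,60)
def lines(dz):
    return {"front":np.stack([-85+0*t,100*t,60+0*t],1),"back":np.stack([85+0*t,100*t,60+0*t],1),"l":np.stack([85*t,100+0*t,60+0*t],1),"r":np.stack([85*t,-100+0*t,60+0*t],1),
    "bf":np.stack([-85+0*t,100*t,0*t],1),"bl":np.stack([85*t,100+0*t,0*t],1)}
L=lines(0);use={"top":["back","l","r","front"],"side":["back","bl","r","bf"]}
def sc(p,cams_=("top","side")):
    v=0
    for n in cams_:
        f,m=F[n]
        for k in use[n]:
            uv=proj(f,L[k]@rot([0,0,p[2]]).T+[p[0],p[1],0]).astype(np.float32)
            v-=cv2.remap(m,uv[None,:,0],uv[None,:,1],cv2.INTER_LINEAR).mean()
    return v
for cs in(("top",),("side",),("top","side")):
    best=min((sc([542.8+a,162.5+b,.097+c],cs),a,b,c) for a in np.arange(-8,9,1) for b in np.arange(-8,9,1) for c in np.arange(-.03,.031,.01))
    b=minimize(sc,[542.8+best[1],162.5+best[2],.097+best[3]],args=(cs,),method="Nelder-Mead");print(cs,best,b.x.round(3),b.fun)
E
```

```text
('top',) (np.float32(-774.87305), np.int64(-2), np.int64(2), np.float64(6.938893903907228e-18)) [5.41232e+02 1.64102e+02 9.70000e-02] -775.8839111328125
('side',) (np.float32(-536.55), np.int64(1), np.int64(2), np.float64(6.938893903907228e-18)) [5.43812e+02 1.64165e+02 9.90000e-02] -537.0457763671875
('top', 'side') (np.float32(-1298.7289), np.int64(0), np.int64(2), np.float64(6.938893903907228e-18)) [5.42629e+02 1.64072e+02 1.00000e-01] -1300.2860107421875
```

```bash
python3 -m crank '[[0,0,-0.01,0,0,0,1],[0,0,-0.03,0,0,0,1],[0,0,-0.06,0,0,0,1],[0,0,-0.1,0,0,0,1],[0,0,-0.14,0,0,0,1]]'
python3 -m crank '[[0,0,0,0,0,0,1],[0,0,0,0,0,0,1]]'
python3 - <<'E'
from h import *
from rig import r,cams
s=r.sense();print(s["eef_pos"],s["tcp_rot"],s["contact_force"],s["wrist_torque"])
f=cams.grab_frame("wrist");pickle.dump(f,open("lift.pkl","wb"))
a=[cv2.cvtColor(pickle.load(open(n+".pkl","rb"))["image"],cv2.COLOR_RGB2GRAY) for n in("grip","lift")]
d=(cv2.absdiff(*a)>25);print(d.mean())
c,Rc=camtool();M=rot(s["tcp_rot"])
# gauge points in image (tool->gauge: 148 below)
G=lambda k:s["eef_pos"]-[0,0,148]+rot([0,0,.013])@np.array(k,float)
print(proj(f,[G(k) for k in[(-18,55,10),(18,55,10),(-10,0,128),(-10,56,72),(10,56,72)]]).round(1).tolist())
E
```

```text
clock: 16.25
eef_pos: [574.9, -162.8, 287.8]
tcp_rot: [-3.14, -0.001, 1.584]
contact_force: [1.3, 0.1, -4.3]
opening: 0.264
grasp_force: 59.4
clock: 16.45
eef_pos: [575.8, -163.1, 287.5]
tcp_rot: [3.14, 0.0, 1.584]
contact_force: [-0.3, 0.1, -6.0]
opening: 0.268
grasp_force: 59.4
[ 575.80087635 -163.11203132  287.48077326] [3.13980997e+00 2.53401008e-04 1.58379568e+00] [-0.31774256  0.14036198 -5.99960596] [ 0.02477783  0.0757806  -0.06685904]
0.953703125
[[303.1, 130.0], [341.4, 130.0], [306.9, 233.0], [309.2, 133.0], [336.3, 133.0]]
```

```bash
cat >> h.py <<'E'
def slip(a,b):
    "shift of gauge patches between two wrist frames (dv of foot ~ slip about the pinch axis)"
    A,B=[cv2.cvtColor(pickle.load(open(n+".pkl","rb"))["image"],cv2.COLOR_RGB2GRAY) for n in(a,b)]
    out=[]
    for (u0,u1,v0,v1) in((298,346,122,142),(298,346,142,180),(298,346,180,225)):
        f=lambda I:cv2.magnitude(cv2.Sobel(I,cv2.CV_32F,1,0),cv2.Sobel(I,cv2.CV_32F,0,1))
        t=f(A)[v0:v1,u0:u1];S=f(B)[v0-10:v1+10,u0-10:u1+10]
        m=cv2.matchTemplate(S,t,cv2.TM_CCOEFF_NORMED);_,mx,_,l=cv2.minMaxLoc(m);out.append((l[0]-10,l[1]-10,round(mx,2)))
    return out
E
python3 - <<'E'
from h import *
from rig import r
print(slip("grip","lift"))
I=cv2.cvtColor(pickle.load(open("lift.pkl","rb"))["image"],cv2.COLOR_RGB2GRAY);J=cv2.cvtColor(pickle.load(open("grip.pkl","rb"))["image"],cv2.COLOR_RGB2GRAY)
print(I[115:245:4,320].tolist());print(J[115:245:4,320].tolist());print(I[128,290:352:3].tolist(),J[128,290:352:3].tolist())
s=r.sense()
p=[542.6,164.1,290];print(go(s,p,[np.pi-.003,0,np.pi/2+.1]))
E
```

```text
[(0, 0, 0.82), (0, -9, 0.89), (0, 0, 0.84)]
[29, 35, 35, 24, 134, 120, 137, 147, 163, 175, 173, 177, 191, 191, 195, 201, 210, 204, 215, 224, 180, 65, 24, 21, 17, 19, 23, 28, 33, 32, 27, 30, 24]
[77, 79, 76, 63, 250, 231, 238, 239, 243, 245, 244, 244, 246, 246, 246, 246, 247, 247, 247, 247, 247, 161, 55, 51, 48, 49, 49, 50, 64, 65, 62, 66, 63]
[30, 37, 34, 34, 23, 39, 35, 46, 29, 37, 44, 50, 52, 54, 55, 56, 54, 35, 37, 31, 34] [75, 74, 77, 77, 72, 96, 94, 97, 98, 101, 103, 114, 126, 134, 138, 138, 138, 76, 76, 78, 78]
[0.3274, -0.0282, -0.0038, -0.0037, -0.0004, -0.087]
```

There is no slip in the grip (foot patch shift 0). Now I carry it above the rest, with the foot about 38 mm over the crown.

```bash
python3 -m crank '[[0.02,-0.002,0,0,0,-0.01,1],[0.05,-0.005,0,0,0,-0.02,1],[0.085,-0.008,0,0,0,-0.03,1],[0.12,-0.011,0,0,0,-0.04,1],[0.155,-0.014,0,0,0,-0.044,1]]'
python3 -m crank '[[0.035,-0.003,0,0,0,-0.01,1],[0.07,-0.005,0,0,0,-0.02,1],[0.105,-0.004,0,0,0,-0.03,1],[0.135,-0.004,0,0,0,-0.04,1],[0.155,-0.003,0,0,0,-0.043,1]]'
python3 -m crank '[[0,0,0,0,0,0,1],[0,0,0,0,0,0,1]]'
python3 - <<'E'
from h import *
from rig import r
s=r.sense()
print(s["eef_pos"],s["tcp_rot"],go(s,[542.6,164.1,256],[np.pi-.003,0,np.pi/2+.1]),s["contact_force"])
E
```

```text
clock: 17.0
eef_pos: [558.3, -7.1, 284.7]
tcp_rot: [-3.139, -0.0, 1.628]
contact_force: [0.3, -0.6, -4.9]
opening: 0.269
grasp_force: 59.4
clock: 17.5
eef_pos: [546.5, 147.9, 284.6]
tcp_rot: [-3.139, 0.001, 1.672]
contact_force: [0.4, -1.1, -4.7]
opening: 0.264
grasp_force: 59.4
clock: 17.7
eef_pos: [547.1, 146.1, 285.1]
tcp_rot: [-3.139, 0.001, 1.672]
contact_force: [0.4, 0.1, -4.3]
opening: 0.264
grasp_force: 59.4
[547.11539588 146.06918958 285.1391188 ] [-3.13943130e+00  1.32908460e-03  1.67203537e+00] [0.0184, -0.0026, 0.0291, -0.0052, 0.0013, 0.0012] [ 0.40163619  0.06782915 -4.25614643]
```

```bash
python3 -m crank '[[0.008,-0.001,0.004,-0.005,0.0013,0.001,1],[0.0184,-0.0026,0.010,-0.005,0.0013,0.001,1],[0.0184,-0.0026,0.018,-0.005,0.0013,0.001,1],[0.0184,-0.0026,0.026,-0.005,0.0013,0.001,1],[0.0184,-0.0026,0.029,-0.005,0.0013,0.001,1]]'
python3 -m crank '[[0,0,0,0,0,0,1],[0,0,0,0,0,0,1]]'
python3 - <<'E'
from h import *
from rig import r,cams
s=r.sense()
print(s["eef_pos"],s["tcp_rot"],go(s,[542.6,164.1,250],[np.pi-.003,0,np.pi/2+.1]),s["contact_force"])
f=cams.grab_frame("wrist");pickle.dump(f,open("pre_rest.pkl","wb"));print(slip("lift","pre_rest"))
# side check: foot end corners and rest predicted; foot vs. ridge from the side/top image
for n in("side","top"):
    f=cams.grab_frame(n);pickle.dump(f,open(n+"_rest.pkl","wb"));cv2.imwrite(f"pics/{n}_rest.png",f["image"][:,:,::-1])
E
```

```text
clock: 18.2
eef_pos: [543.3, 163.8, 256.7]
tcp_rot: [3.137, -0.0, 1.67]
contact_force: [-0.3, -0.1, -4.8]
opening: 0.264
grasp_force: 59.4
clock: 18.4
eef_pos: [544.1, 164.1, 258.2]
tcp_rot: [3.135, -0.001, 1.67]
contact_force: [-0.2, -0.0, -4.9]
opening: 0.265
grasp_force: 59.4
[544.11207803 164.05029922 258.23948668] [ 3.13486501e+00 -9.44133650e-04  1.66955363e+00] [0.0002, -0.0016, 0.0082, 0.0037, -0.0009, -0.0012] [-0.16821604 -0.02117989 -4.88793792]
[(0, 1, 0.65), (0, 0, 0.77), (0, 0, 0.64)]
```

```bash
python3 -m crank '[[0,-0.001,0.0015,0.0035,-0.0009,-0.001,1],[0,-0.001,0.003,0.0035,-0.0009,-0.001,1],[0,-0.001,0.004,0.0035,-0.0009,-0.001,1],[0,-0.001,0.005,0.0035,-0.0009,-0.001,1]]'
python3 -m crank '[[0,0,0.0005,0,0,0,1],[0,0,0.001,0,0,0,1],[0,0,0.0015,0,0,0,1],[0,0,0.0015,0,0,0,1]]'
python3 -m crank '[[0,0,0.0005,0,0,0,1],[0,0,0.001,0,0,0,1],[0,0,0.001,0,0,0,1]]'
```

```text
clock: 18.95
eef_pos: [542.9, 164.1, 253.0]
tcp_rot: [3.139, -0.0, 1.671]
contact_force: [-0.1, 0.1, -4.1]
opening: 0.265
grasp_force: 59.4
clock: 19.35
eef_pos: [543.0, 164.1, 251.6]
tcp_rot: [3.139, -0.0, 1.671]
contact_force: [-0.7, -0.3, -5.2]
opening: 0.262
grasp_force: 59.4
clock: 19.65
eef_pos: [542.9, 164.1, 250.6]
tcp_rot: [3.139, -0.0, 1.671]
contact_force: [0.4, -0.5, -5.4]
opening: 0.265
grasp_force: 59.4
```

```bash
python3 -m crank '[[0,0,0.0005,0,0,0,1],[0,0,0.0005,0,0,0,1],[0,0,0.0005,0,0,0,1]]'
python3 -m crank '[[0,0,0.0005,0,0,0,1],[0,0,0.0005,0,0,0,1],[0,0,0.0005,0,0,0,1]]'
python3 -m crank '[[0,0,0.0005,0,0,0,1],[0,0,0.0005,0,0,0,1],[0,0,0.0005,0,0,0,1]]'
```

```text
clock: 19.95
eef_pos: [543.1, 164.2, 250.4]
tcp_rot: [3.138, -0.0, 1.671]
contact_force: [-0.3, -0.1, -0.6]
opening: 0.264
grasp_force: 59.8
clock: 20.25
eef_pos: [543.3, 164.3, 250.3]
tcp_rot: [3.137, -0.0, 1.671]
contact_force: [-1.2, -1.5, 7.5]
opening: 0.264
grasp_force: 60.7
clock: 20.55
eef_pos: [543.5, 164.3, 250.3]
tcp_rot: [3.137, -0.0, 1.671]
contact_force: [-0.7, 0.3, 9.4]
opening: 0.263
grasp_force: 61.2
```

Contact at z=250.3, against 250 predicted, which confirms that the lid is fully shut and the height is right. Now I ease the push slightly and begin to rock along the rolling path.

```bash
python3 -m crank '[[0,0,-0.0003,0,0,0,1],[0,0,-0.0004,0,0,0,1],[0,0,-0.0004,0,0,0,1]]'
python3 -m crank '[[0.0022,0,0,0,-0.015,0,1],[0.0044,0,0.0001,0,-0.03,0,1],[0.0066,0,0.0001,0,-0.045,0,1],[0.0089,0,0.0002,0,-0.06,0,1],[0.0089,0,0.0002,0,-0.06,0,1]]'
python3 - <<'E'
from h import *
from rig import r
s=r.sense();print(s["contact_force"],s["wrist_torque"])
E
```

```text
clock: 20.85
eef_pos: [543.4, 164.3, 250.4]
tcp_rot: [3.137, -0.0, 1.671]
contact_force: [-1.7, -0.5, 5.7]
opening: 0.262
grasp_force: 60.8
clock: 21.35
eef_pos: [542.4, 173.6, 250.1]
tcp_rot: [3.137, 0.06, 1.671]
contact_force: [-2.0, -0.1, 5.7]
opening: 0.265
grasp_force: 60.8
[-1.97840274 -0.10072146  5.73636833] [-0.24578952  0.4419527  -0.0678387 ]
```

```bash
python3 - <<'E'
import numpy as np
p=lambda t:np.array([160*np.sin(t)-12*t*np.cos(t),160*np.cos(t)+12*t*np.sin(t)])
def tab(t0,ts):
    for t in ts:
        d=p(t)-p(t0);print(t0,"->",round(t,3),np.round([d[0]*np.cos(t0)-d[1]*np.sin(t0),-(d[0]*np.sin(t0)+d[1]*np.cos(t0))],2),-round(t-t0,3))
tab(.06,[.085,.11,.135,.16]);tab(.16,[.185,.21,.235,.26]);tab(.26,[.28,.30,.313])
E
```

```text
0.06 -> 0.085 [3.7  0.02] -0.025
0.06 -> 0.11 [7.4  0.13] -0.05
0.06 -> 0.135 [11.09  0.33] -0.075
0.06 -> 0.16 [14.78  0.61] -0.1
0.16 -> 0.185 [ 3.7  -0.01] -0.025
0.16 -> 0.21 [7.4  0.07] -0.05
0.16 -> 0.235 [11.1   0.24] -0.075
0.16 -> 0.26 [14.79  0.49] -0.1
0.26 -> 0.28 [ 2.96 -0.04] -0.02
0.26 -> 0.3 [ 5.92 -0.02] -0.04
0.26 -> 0.313 [7.85 0.03] -0.053
```

```bash
python3 -m crank '[[0.0037,0,0,0,-0.025,0,1],[0.0074,0,0.0001,0,-0.05,0,1],[0.0111,0,0.0003,0,-0.075,0,1],[0.0148,0,0.0006,0,-0.1,0,1],[0.0148,0,0.0006,0,-0.1,0,1]]'
```

```text
clock: 21.85
eef_pos: [540.9, 188.7, 248.4]
tcp_rot: [3.137, 0.16, 1.671]
contact_force: [-1.1, 0.0, 6.5]
opening: 0.263
grasp_force: 60.9
```

```bash
python3 -m crank '[[0,0,0,0,0,0,1],[0,0,0,0,0,0,1]]'; python3 - <<'E'
from h import *
from rig import r,cams
s=r.sense();print(s["contact_force"],s["wrist_torque"],s["tcp_rot"])
f=cams.grab_frame("wrist");pickle.dump(f,open("rock1.pkl","wb"));print(slip("lift","rock1"))
E
```

```text
clock: 22.05
eef_pos: [540.9, 188.1, 248.5]
tcp_rot: [3.137, 0.16, 1.671]
contact_force: [-1.5, -0.2, 6.6]
opening: 0.263
grasp_force: 60.8
[-1.45171552 -0.15629038  6.59533303] [-0.1801454   0.42132562 -0.06217935] [3.13740586 0.1596746  1.67053894]
[(-1, 1, 0.8), (-1, -6, 0.45), (0, 0, 0.53)]
```

```bash
python3 -m crank '[[0.0037,0,-0.0002,0,-0.025,0,1],[0.0074,0,-0.0001,0,-0.05,0,1],[0.0111,0,0.0001,0,-0.075,0,1],[0.0148,0,0.0003,0,-0.1,0,1],[0.0148,0,0.0003,0,-0.1,0,1]]'
python3 -m crank '[[0.003,0,0,0,-0.02,0,1],[0.0059,0,0,0,-0.04,0,1],[0.0079,0,0,0,-0.053,0,1],[0.0079,0,0,0,-0.053,0,1],[0.0079,0,0,0,-0.053,0,1]]'
python3 - <<'E'
from h import *
from rig import r,cams
fr=[cams.grab_frame("wrist") for _ in range(3)];f=fr[0];f["image"]=np.mean([x["image"] for x in fr],0).astype(np.uint8);pickle.dump(f,open("rock2.pkl","wb"))
s=r.sense();print(s["contact_force"],s["wrist_torque"],s["tcp_rot"],s["qvel"].round(3));print(slip("lift","rock2"))
for n in("grip","lift","pre_rest","rock1","rock2"):
    I=cv2.cvtColor(pickle.load(open(n+".pkl","rb"))["image"],cv2.COLOR_RGB2GRAY);print(n,[I[117:141,u-4:u+5].mean(1).round().astype(int).tolist() for u in(320,)])
E
```

```text
clock: 22.6
eef_pos: [539.3, 203.5, 245.4]
tcp_rot: [3.138, 0.262, 1.671]
contact_force: [-2.0, 0.0, 6.5]
opening: 0.26
grasp_force: 60.9
clock: 23.1
eef_pos: [538.6, 210.6, 243.5]
tcp_rot: [3.137, 0.314, 1.67]
contact_force: [-1.9, 2.0, 5.3]
opening: 0.263
grasp_force: 60.8
[-0.75195365  1.61880012  5.62268349] [-0.11380057  0.35469427 -0.10041294] [3.13743419 0.31384187 1.67014803] [-0.001 -0.001  0.001 -0.001  0.001  0.002]
[(0, 1, 0.77), (0, -7, 0.44), (0, 0, 0.48)]
grip [[75, 75, 76, 76, 74, 76, 76, 75, 75, 74, 63, 105, 247, 255, 250, 242, 215, 224, 231, 232, 233, 235, 238, 239]]
lift [[32, 31, 31, 33, 28, 32, 34, 33, 33, 29, 22, 43, 153, 229, 182, 127, 94, 111, 121, 125, 128, 131, 138, 142]]
pre_rest [[205, 204, 205, 205, 205, 207, 206, 172, 124, 129, 131, 124, 152, 226, 216, 162, 130, 143, 150, 151, 153, 155, 159, 163]]
rock1 [[138, 137, 137, 138, 138, 139, 138, 136, 137, 137, 136, 132, 154, 223, 236, 198, 132, 147, 158, 167, 171, 177, 188, 194]]
rock2 [[137, 136, 136, 136, 137, 136, 137, 137, 136, 136, 136, 134, 135, 183, 242, 228, 130, 146, 153, 158, 159, 161, 165, 169]]
```

The lean is 0.314 with light, steady contact and negligible slip. I ease the push a touch and let the pointer settle.

```bash
python3 -m crank '[[0,0,-0.0001,0,0,0,1],[0,0,-0.0002,0,0,0,1],[0,0,-0.0002,0,0,0,1],[0,0,-0.0002,0,0,0,1],[0,0,-0.0002,0,0,0,1]]' >/dev/null
python3 -m crank '[[0,0,0,0,0,0,1],[0,0,0,0,0,0,1],[0,0,0,0,0,0,1],[0,0,0,0,0,0,1],[0,0,0,0,0,0,1]]' >/dev/null
python3 -m crank '[[0,0,0,0,0,0,1],[0,0,0,0,0,0,1],[0,0,0,0,0,0,1],[0,0,0,0,0,0,1],[0,0,0,0,0,0,1]]'
python3 - <<'E'
from rig import r
s=r.sense();print(s["contact_force"],s["tcp_rot"],s["qvel"].round(4))
E
```

```text
clock: 24.75
eef_pos: [538.6, 210.2, 243.6]
tcp_rot: [3.138, 0.313, 1.67]
contact_force: [-0.5, 1.2, 5.3]
opening: 0.26
grasp_force: 60.8
[-0.4862576   1.20013984  5.27244506] [3.13756117 0.3131208  1.66982986] [-0.0012 -0.0007 -0.0019 -0.0005  0.0015 -0.0018]
```

```bash
python3 -m crank '[[0,0,0,0,0,0,1],[0,0,0,0,0,0,1],[0,0,0,0,0,0,1],[0,0,0,0,0,0,1],[0,0,0,0,0,0,1]]'
python3 -c "
from rig import sign_off
print(sign_off())"
```

```text
clock: 25.25
eef_pos: [538.6, 210.2, 243.6]
tcp_rot: [3.138, 0.313, 1.67]
contact_force: [-2.2, 2.0, 5.7]
opening: 0.266
grasp_force: 60.8
the job is handed in; nothing more can be done
None
```

Job handed in: the lid is shut and the gauge is held still on the ridge at a 0.313 rad lean, matching the index I measured at about 0.313 (±0.01). The pointer couldn't be seen at the end because the dial faces away, and one brief press on the lid reached about 43 N through the finger pads.

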